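Lay out the spare control parts in their kit trays

ROBOT

A 7-joint arm with a two-finger parallel gripper is mounted at the origin on a cart in front of the work surface, level with it; the furniture and walls round the work are solid. World frame = base frame: x ahead of the robot, y to its left, z up, the work surface at z = 0. Lengths are in m, angles in rad, forces in N, time in s.
With the tool pointing down it reaches from about 0.425 to 0.8 m from the base axis. Payload 8.3 kg.
Tool frame: the origin (TCP) lies at the centre of the arm's flange, where the gripper is bolted on; the fingertips stand 173 mm ahead of it and the grasp point (between the pads) lies 155 mm ahead of it; z points along the fingers, y is the direction in which the jaws open and shut (so a half turn about z gives the same grasp; the last joint's range is limited). The gripper opens to 85 mm and grips with 20 to 120 N. Pads are 22 mm wide; open, the fingers measure 114 mm over their backs; the gripper's body (76 mm by 85 mm) begins 54 mm behind the grasp point. The pads swing forward as they close: fully open they stand 13 mm farther back than shut.
Start: joints at [1.254, 0.383, 0.016, 1.37, -0.006, 1.388, -0.046], TCP at [0.157, -0.605, 0.405] pointing down, gripper open.
Joint ranges: [-2.95, 2.95], [-0.25, 2.06], [-1.52, 1.56], [0.18, 2.33], [-1.44, 4.58], [0.02, 2.06], [-3.01, 3.01]. Speed limits (rad/s): [2.39, 2.39, 3.01, 3.01, 3.14, 3.14, 3.14].

INTERFACE

Orientations are given as a rotation vector (axis times angle).
In Python, from workcell import monitor, cams, job gives the robot as it stands. The module is installed in compiled form; this text tells all that it offers.
- The arm moves only by the tool carry_out, never from a script. Its argument "steps" is a list of rows, each a list of 5 numbers: the shift along the tool's x, y, z in mm, then the turn about the tool's z in rad, then the opening, from -1 (shut) to 1 (fully open), so that 0 is half open. In form: [[tx, ty, tz, yaw, claw], ...]. A call has 1 to 12 rows; each row shifts and turns the commanded pose from where the row before left it, along the tool's axes as they then stand; what a row does not reach is not made up. A row lasts 1/8 s, in which the tool goes at most 62.5 mm and 10.7 degrees, less where a joint would pass 70% of its speed; a pose out of reach is approached as far as the arm can. A call with a gripper value outside its range is refused whole. The fingers move at their own pace and stop on an object; "newtons" is the grip in N (left out, the last holds). Time passes only in rows, so rows that do not move let the fingers close. It gives the time, the measured TCP pose, the force and the opening at its end, in the units of the state.
- monitor.observe(): the state, without advancing time (a new reading comes with each control period).
- cams.read_camera(name): name is "scene" or "top" or "wrist"; returns the picture (384x512x3 uint8, red, green, blue); there is no depth.
- cams.camera_model(name): a dict with "vertical_fov" (degrees; the focal length in pixels is half the picture's height over the tangent of half this angle, whatever the lens; pixels are square), "cx", "cy" (the principal point, pixels), "eye" and "rotation" of the camera in the world. Camera axes: x right, y down, z forward; pixel columns grow to the right and rows downward; lengths in m; the calibration is good to about 2 mm. A picture is of the moment at which its call begins: read the wrist's pose just before it. camera_model takes no time and is no camera call; for the wrist camera it gives the pose at the moment of the call.
- job.finish_job(): hands the job in, once; it reports no verdict.
The state is a dict: "time_s": time; "joints": joint angles; "joint_vel": joint speeds; "effort": joint torques, N m; "position": TCP position; "eef_rot": TCP orientation; "wrist_force": force on the tool from outside, world axes, zero at the start; "ft_torque": the same for the moment, N m; "grip_width": finger opening in m.
Only numpy, scipy, OpenCV 4.12 (cv2) and the standard library are available. Lean on these libraries where they do the work, as an engineer would, in place of code of your own. Each camera call takes 0.05 s, during which the arm holds its last target.

TASK

Pick the four loose control parts lying on the bench top out from among the tools and stand each upright and flat in the pocket of the grey kit tray made for it: the air cylinder in the long tray, the limit switch in the middle-sized oblong tray, the relay in the small square tray and the push-button in the round one. Leave the pen and the hex key lying where they are.

Things in the scene. Friction and masses are not known exactly. Their poses are not given: they have to be found in the camera images.
- air_cylinder: Loose air cylinder, 0.17 kg: pale block with a round rod out of one end and two blue-topped ports on top. 32 wide (x), 120 long (y), 44 mm high. Origin: centre of the underside, z up. Block y = -30 to 59, 32 mm high; 10 mm rod y = -60 to -30; 12 mm ports at y = -10 and 40. Lies flat, ports up; best grasped across x at y = 15 mm, near its centre of mass.
- limit_switch: Loose roller-lever limit switch: a plain blue block 18 wide (x = -8 to +10 mm), 50 long (y), 30 mm high, with a slanting lever and a small round roller on top (48 mm high in all, the roller at y = +20 mm), about 0.05 kg. Origin at the centre of the underside, z up. It stands on the flat underside, roller up; grasp the block across x.
- relay: Loose plug-in relay: a small block 20 wide (x), 28 long (y), 30 mm tall to be seen (36 mm as a solid), whitish above, copper-coloured below, black foot; about 0.035 kg. Origin at the centre of the underside, z up. It stands on its black foot on the table top (a similar one fixed on top of the big grey box is not meant).
- push_button: Loose round panel push-button: black barrel 22 mm across and 24 mm tall, with a white collar and green cap 30 mm across on top (collar z = 24 to 30, overall 32 mm high); about 0.03 kg. Origin at the centre of the underside, z up. It stands on the barrel, cap up; its yaw means nothing.
- long_tray: Long grey plastic tray, fixed: 3 mm base plate 72 by 160 mm with small screw heads; a rim 3 mm thick, its top 8 mm above the table, round a flat pocket 50 wide (x) and 138 mm long (y); pocket floor 3 mm above the table. Origin: centre of the underside, z up; y runs along the pocket.
- oblong_tray: Middle-sized oblong grey plastic tray, fixed: 3 mm base plate 58 by 90 mm with small screw heads; a rim 3 mm thick, its top 8 mm above the table, round a flat pocket 36 wide (x) and 68 mm long (y); pocket floor 3 mm above the table. Origin: centre of the underside, z up; y runs along the pocket.
- square_tray: Small square grey plastic tray, fixed: 3 mm base plate 62 by 62 mm with small screw heads; a rim 3 mm thick, its top 8 mm above the table, round a flat pocket 40 by 40 mm; pocket floor 3 mm above the table. Origin: centre of the underside, z up; x and y run along the sides.
- round_tray: Small grey plastic tray, fixed: 3 mm base plate 62 by 62 mm (square) with small screw heads; a rim 3 mm thick, its top 8 mm above the table, round a flat pocket that is round, 40 mm across; pocket floor 3 mm above the table. Origin: centre of the underside, z up. The only tray with a round rim.
- pen: Loose marker pen with a white barrel and dark cap, 126 long (y), 14 wide, 12 mm high, lying on the table: not to be moved. Origin at the centre of its underside, z up.
- hex_key: Loose dark steel L-shaped hex key, 108 (y) by 31 (x) mm, 5 mm high, lying on the table among the parts: not to be moved. Origin at the centre of its underside, z up.
Things that resemble listed ones, but are neither listed nor needed, are in the scene too. What is shaped like the push_button but yellow is not meant.

How it is judged:
At the end, for the whole second after the job is handed in: Each part in its own tray (cylinder long, switch oblong, relay square, button round), either way round: origin within 18 mm of the tray centre in plan and 1 to 5.5 mm above the tray underside (pocket floor 3 mm), tilted under 0.04 rad, top up, slower than 0.02 m/s, released (horizontal distance between air_cylinder and long_tray below 0.018 m and z of air_cylinder in the frame of long_tray between 0.001 and 0.0055 m and angle between each of air_cylinder, limit_switch, relay, push_button's own z axis and vertical below 0.04 rad and linear speed of each of air_cylinder, limit_switch, relay, push_button below 0.02 m/s and horizontal distance between limit_switch and oblong_tray below 0.018 m and z of limit_switch in the frame of oblong_tray between 0.001 and 0.0055 m and horizontal distance between relay and square_tray below 0.018 m and z of relay in the frame of square_tray between 0.001 and 0.0055 m and horizontal distance between push_button and round_tray below 0.018 m and z of push_button in the frame of round_tray between 0.001 and 0.0055 m); the robot touches nothing.
It fails at once if the pen is moved more than 30 mm (distance of pen from where it was at the start of the episode above 0.03 m).
It fails at once if the hex key is moved more than 30 mm (distance of hex_key from where it was at the start of the episode above 0.03 m).
It also fails if it takes over 86 s, if anything falls off the work surface, if the arm or the gripper's body presses on something with over 40 N, if the wrist force passes 120 N, or if a joint passes its speed limit or range.

## Working session

There is one attempt and no reset: what is moved stays moved. The work goes in short steps, Python scripts to look and compute and a tool call to move; the robot and the scene stay as the last step left them, time stands still between calls to the robot, and variables do not carry over. Pictures are saved under pics/ and viewed, and the job is handed in when it is done.

Besides the shell and the picture viewer there is one more tool, called by a JSON object that holds its "op" and its "data", one argument or row to a line. carry_out: Moves the arm, as the interface text tells. Its arguments: {"type":"object","properties":{"steps":{"type":"array"},"newtons":{"type":"number"}},"required":["steps"]}

```bash
mkdir -p pics; ls
python3 - <<'E'
from workcell import monitor, cams, job
import cv2
s=monitor.observe()
for k,v in s.items(): print(k,v)
for n in ["scene","top","wrist"]:
    m=cams.camera_model(n); print(n,m)
    im=cams.read_camera(n)
    cv2.imwrite(f"pics/{n}0.png",im[:,:,::-1])
E
```

```text
pics
time_s 0.0
joints [ 1.25407014  0.38425943  0.01637324  1.37114679 -0.00628104  1.38819691
 -0.0464767 ]
joint_vel [ 0.00170961  0.00044726 -0.00107491 -0.0010161  -0.00031021 -0.00054102
  0.00073177]
effort [ 2.85223587e-04 -6.27598429e+01  8.44366159e-01 -3.71819293e+01
  1.63526076e-02  1.41289175e-02 -7.77555044e-06]
position [ 0.15694147 -0.60481091  0.40366861]
eef_rot [-3.11438599e+00 -3.97536631e-01  4.74286560e-04]
wrist_force [-1.2756724   0.03479582  0.0023489 ]
ft_torque [ 0.00310995 -0.00819253  0.00170074]
grip_width 0.08530203396455785
scene {'vertical_fov': 54.44783151543229, 'cx': 260.9599541957442, 'cy': 187.3035908586125, 'eye': array([0.17223077, 0.749968  , 0.83845321]), 'rotation': array([-0.63585668,  2.68906422, -1.04207378])}
top {'vertical_fov': 57.4269722345967, 'cx': 260.38830145910254, 'cy': 192.78242951882777, 'eye': array([0.36604929, 0.08612728, 0.89209479]), 'rotation': array([-2.09560415,  2.13681386, -0.22028087])}
wrist {'vertical_fov': 60.60059764289401, 'cx': 255.37417465946575, 'cy': 193.6203809471558, 'eye': array([ 0.22058213, -0.58803389,  0.37222176]), 'rotation': array([ 2.31304481, -1.78780184, -0.23778875])}
```

View pics/scene0.png

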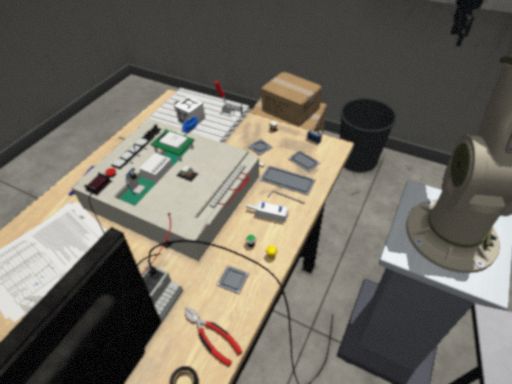

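View pics/top0.png

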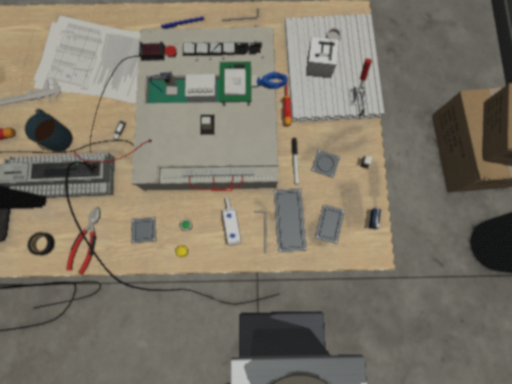

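View pics/wrist0.png

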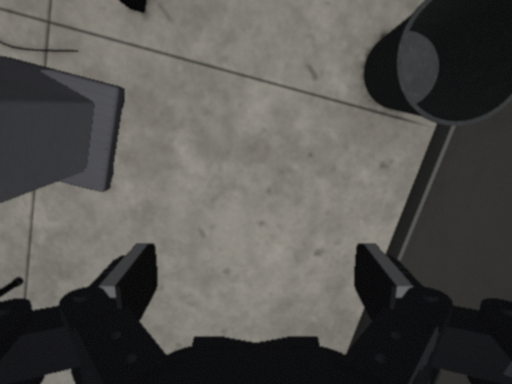

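```bash
cat > h.py <<'E'
import numpy as np, cv2
from scipy.spatial.transform import Rotation as R
def pix2w(m,u,v,z,H=384):
    f=H/2/np.tan(np.radians(m['vertical_fov'])/2)
    d=R.from_rotvec(m['rotation']).apply([(u-m['cx'])/f,(v-m['cy'])/f,1.0])
    e=np.array(m['eye']); return e+d*(z-e[2])/d[2]
def w2pix(m,p,H=384):
    f=H/2/np.tan(np.radians(m['vertical_fov'])/2)
    c=R.from_rotvec(m['rotation']).inv().apply(np.atleast_2d(p)-np.array(m['eye']))
    return np.c_[c[:,0]/c[:,2]*f+m['cx'],c[:,1]/c[:,2]*f+m['cy']]
E
python3 - <<'E'
from workcell import cams
from h import *
m=cams.camera_model('top')
im=cv2.imread('pics/top0.png')
c=im[140:275,120:255];cv2.imwrite('pics/topL.png',cv2.resize(c,None,fx=4.4,fy=4.4,interpolation=cv2.INTER_CUBIC))
c=im[130:265,255:390];cv2.imwrite('pics/topR.png',cv2.resize(c,None,fx=4.4,fy=4.4,interpolation=cv2.INTER_CUBIC))
for n,u,v,z in [('sq',143,230,.003),('round',325,163,.003),('long',290,220,.003),('obl',329,224,.003),('cyl',231,221,.03),('btn',186,225,.03),('yel',182,251,.03),('relay',366,162,.03),('sw',374,217,.03),('pen',295,160,.01),('hex',265,230,.0)]:
    p=pix2w(m,u,v,z);print(n,p.round(3),np.hypot(*p[:2]).round(3))
E
```

```text
sq [0.459 0.38  0.003] 0.595
round [ 0.626 -0.091  0.003] 0.633
long [0.477 0.006 0.003] 0.477
obl [ 0.465 -0.092  0.003] 0.474
cyl [0.474 0.155 0.03 ] 0.499
btn [0.466 0.266 0.03 ] 0.536
yel [0.403 0.274 0.03 ] 0.487
relay [ 0.619 -0.191  0.03 ] 0.648
sw [ 0.477 -0.2    0.03 ] 0.517
pen [ 0.634 -0.012  0.01 ] 0.634
hex [0.453 0.071 0.   ] 0.458
```

View pics/topL.png

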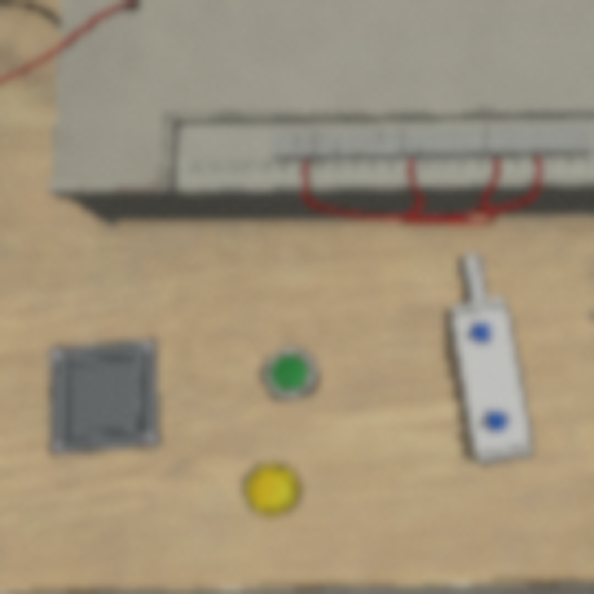

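View pics/topR.png

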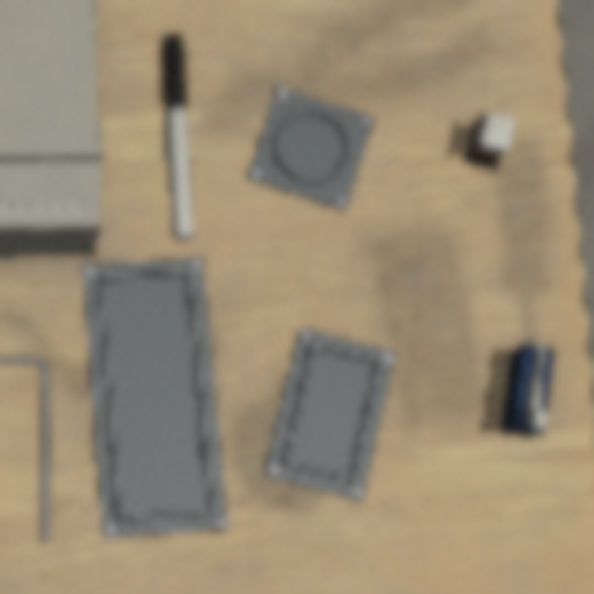

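Run:
```python
from workcell import cams
from h import *
m=cams.camera_model('top')
def W(side,pts,z):
    o=np.array([120,140]) if side=='L' else np.array([255,130])
    return np.array([pix2w(m,*(((np.array(p)+.5)/4.4-.5)+o),z) for p in pts])
for n,s,c in [('long','R',[(85,265),(202,260),(225,528),(108,532)]),('obl','R',[(303,330),(394,352),(361,497),(270,475)]),('round','R',[(280,88),(373,120),(345,208),(250,177)]),('sq','L',[(50,350),(155,340),(160,442),(53,452)])]:
    w=W(s,c,.003); e=[np.linalg.norm(w[i]-w[(i+1)%4])*1e3 for i in range(4)]
    d=(w[0]+w[1]-w[2]-w[3])/2
    print(n,w.mean(0).round(4),'yaw of y axis',np.arctan2(d[1],d[0]).round(3),np.round(e))
w=W('L',[(480,333),(496,421)],.044);print('ports',w.round(4),np.linalg.norm(w[0]-w[1]),np.arctan2(*(w[0]-w[1])[1::-1]))
print('btn',W('L',[(290,373)],.032)); print('relay',W('R',[(497,133)],.03));print('switch',W('R',[(528,390)],.03))
```

```text
long [0.4792 0.0069 0.003 ] yaw of y axis 0.049 [ 69. 157.  67. 156.]
obl [ 0.4662 -0.0953  0.003 ] yaw of y axis -0.281 [54. 87. 53. 87.]
round [ 0.6254 -0.0928  0.003 ] yaw of y axis -0.359 [59. 58. 59. 59.]
sq [0.4599 0.3788 0.003 ] yaw of y axis 0.086 [61. 59. 61. 59.]
ports [[0.4862 0.1591 0.044 ]
 [0.4375 0.1504 0.044 ]] 0.049513152124044696 0.17639870102252148
btn [[0.46746802 0.26630562 0.032     ]]
relay [[ 0.62455264 -0.19562492  0.03      ]]
switch [[ 0.4738442  -0.20081292  0.03      ]]
```

```bash
cat >> h.py <<'E'
def plan(target,yaw,step=45,sym=False):
    """print turn first, then translation in tool axes"""
    from workcell import monitor
    s=monitor.observe(); p=np.array(s['position']); r=R.from_rotvec(s['eef_rot'])
    X=r.as_matrix()[:,0]; y0=np.arctan2(X[1],X[0])
    d=(yaw-y0+np.pi)%(2*np.pi)-np.pi
    if sym: d=(d+np.pi/2)%np.pi-np.pi/2
    turn=-d; y1=y0+d
    D=(np.array(target)-p)*1e3
    c,sn=np.cos(y1),np.sin(y1)
    t=np.array([D[0]*c+D[1]*sn, D[0]*sn-D[1]*c, -D[2]])
    n=int(np.ceil(np.linalg.norm(t)/step))
    print('yaw0 %.3f turn %.3f (%d rows of %.3f)'%(y0,turn,np.ceil(abs(turn)/.17),turn/max(1,np.ceil(abs(turn)/.17))))
    print('shift',t.round(1),'rows',n,'each',(t/max(n,1)).round(1))
    print('t',round(s['time_s'],2),'pos',p.round(4),'j',np.round(s['joints'],2),'w',round(s['grip_width'],4), 'F',np.round(s['wrist_force'],1),'tilt z',r.as_matrix()[:,2].round(3))
E
python3 -c "
from h import *
plan([.43,-.19,.36],-.12)"
```

```text
yaw0 0.254 turn 0.374 (3 rows of 0.125)
shift [ 221.4 -444.5   43.9] rows 12 each [ 18.5 -37.    3.7]
t 0.15 pos [ 0.157  -0.6048  0.4039] j [ 1.25  0.38  0.02  1.37 -0.01  1.39 -0.05] w 0.0853 F [-0.5  0.2 -0. ] tilt z [-0.     0.001 -1.   ]
```

{"op": "carry_out", "data": {
  "steps": [
    [0,0,0,0.125,1],
    [0,0,0,0.125,1],
    [0,0,0,0.125,1],
    [25,-49,5,0,1],
    [25,-49,5,0,1],
    [25,-49,5,0,1],
    [25,-49,5,0,1],
    [25,-49,5,0,1],
    [25,-49,5,0,1],
    [24,-50,5,0,1],
    [24,-50,5,0,1],
    [24,-50,4,0,1]
  ],
  "newtons": 30
}}

```text
time_s: 1.65
position: [0.4315, -0.1894, 0.3606]
eef_rot: [3.136, -0.191, 0.0]
wrist_force: [0.5, -0.8, -0.1]
grip_width: 0.0856
```

```bash
cat > look.py <<'E'
import sys,json
from workcell import cams
from h import *
n=sys.argv[1]
m=cams.camera_model('wrist'); im=cams.read_camera('wrist')[:,:,::-1]
cv2.imwrite(f'pics/{n}.png',im)
json.dump({k:np.array(v).tolist() for k,v in m.items()},open(f'pics/{n}.json','w'))
E
python3 look.py w1; python3 -c "
from h import *
plan([.43,-.19,.36],-.12)"
```

```text
yaw0 -0.112 turn 0.008 (1 rows of 0.008)
shift [-4.   8.5  0.3] rows 1 each [-4.   8.5  0.3]
t 1.7 pos [ 0.435  -0.1821  0.3603] j [ 0.63  0.1  -0.32  1.83  0.03  1.22 -1.38] w 0.0854 F [ 2.2  7.4 -0.5] tilt z [ 0.002  0.003 -1.   ]
```

View pics/w1.png

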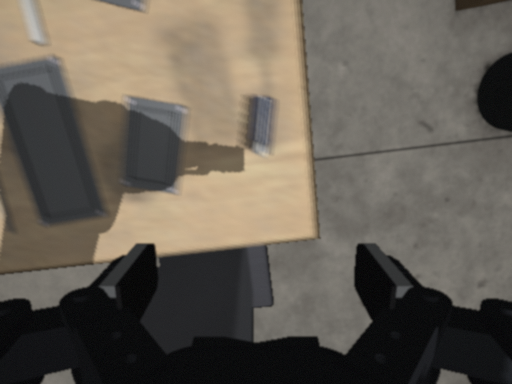

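{"op": "carry_out", "data": {
  "steps": [
    [-8,6,30,0,1],
    [0,0,40,0,1],
    [0,0,20,0,1],
    [0,0,0,0,1]
  ]
}}

```text
time_s: 2.2
position: [0.4215, -0.1959, 0.2693]
eef_rot: [-3.134, 0.19, 0.005]
wrist_force: [-0.4, -0.1, 0.9]
grip_width: 0.0858
```

```bash
python3 look.py w2; python3 -c "
from h import *
plan([.474,-.2,.27],-.12)
im=cv2.imread('pics/w2.png'); cv2.imwrite('pics/w2z.png',cv2.resize(im[0:200,150:400],None,fx=3,fy=3,interpolation=2))"
```

```text
yaw0 -0.121 turn -0.001 (1 rows of -0.001)
shift [52.  -2.3  0.6] rows 2 each [26.  -1.2  0.3]
t 2.25 pos [ 0.4221 -0.1961  0.2706] j [ 0.64  0.18 -0.3   1.96  0.06  1.02 -1.38] w 0.0857 F [ 0.6 -0.3 -0. ] tilt z [-0.001  0.001 -1.   ]
```

View pics/w2z.png

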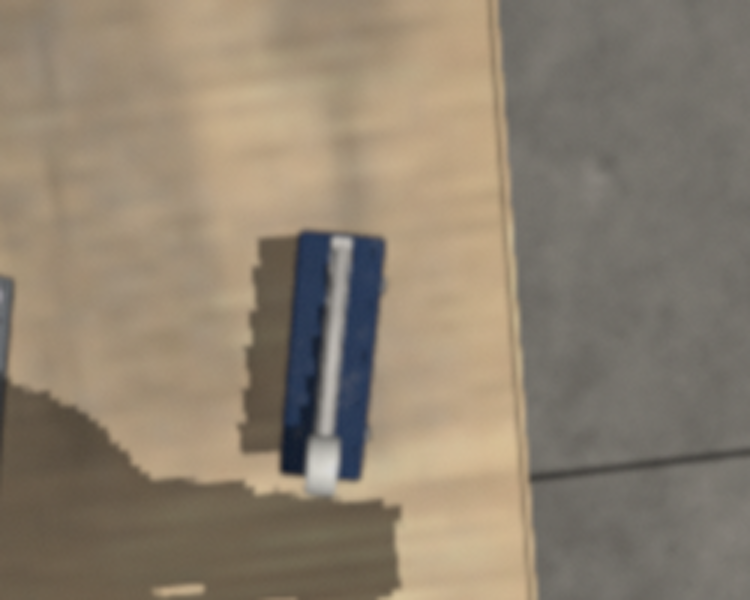

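```bash
cat >> h.py <<'E'
import json
def rect(name,pts,z,scale,off):
    m=json.load(open(f'pics/{name}.json'))
    w=np.array([pix2w(m,(p[0]+.5)/scale-.5+off[0],(p[1]+.5)/scale-.5+off[1],z) for p in pts])
    if len(w)==4:
        e=[round(np.linalg.norm(w[i]-w[(i+1)%4])*1e3,1) for i in range(4)]
        d=(w[0]+w[1]-w[2]-w[3])/2
        print('centre',w.mean(0).round(4),'far dir',np.arctan2(d[1],d[0]).round(3),'edges',e)
    else: print(w.round(4))
    return w
E
python3 -c "
from h import *
print(rect('w2',[(302,233),(384,240),(359,478),(283,473)],.03,3,(150,0)).round(4))"
```

```text
centre [ 0.477  -0.2055  0.03  ] far dir -0.21 edges [np.float64(16.4), np.float64(48.0), np.float64(16.1), np.float64(48.2)]
[[ 0.5022 -0.2025  0.03  ]
 [ 0.4989 -0.2185  0.03  ]
 [ 0.452  -0.2084  0.03  ]
 [ 0.455  -0.1925  0.03  ]]
```

```bash
python3 -c "
from h import *
plan([.477,-.2055,.18],-.21)"
```

```text
yaw0 -0.121 turn 0.089 (1 rows of 0.089)
shift [55.6 -2.2 90.6] rows 3 each [18.5 -0.7 30.2]
t 2.25 pos [ 0.4221 -0.1961  0.2706] j [ 0.64  0.18 -0.3   1.96  0.06  1.02 -1.38] w 0.0857 F [ 0.6 -0.3 -0. ] tilt z [-0.001  0.001 -1.   ]
```

{"op": "carry_out", "data": {
  "steps": [
    [0,0,0,0.089,1],
    [28,-1,0,0,1],
    [28,-1,0,0,1],
    [0,0,0,0,1],
    [0,0,45,0,1],
    [0,0,35,0,1],
    [0,0,10,0,1],
    [0,0,0,0,1]
  ]
}}

```text
time_s: 3.25
position: [0.4775, -0.2059, 0.1814]
eef_rot: [-3.124, 0.33, -0.0]
wrist_force: [0.3, -0.3, -1.2]
grip_width: 0.0854
```

```bash
python3 look.py w3; python3 -c "
from h import *
plan([.477,-.2055,.18],-.21)"
```

```text
yaw0 -0.210 turn -0.000 (1 rows of -0.000)
shift [-1.  -0.3  2.1] rows 1 each [-1.  -0.3  2.1]
t 3.3 pos [ 0.478  -0.206   0.1821] j [ 0.57  0.41 -0.27  1.89  0.14  0.86 -1.55] w 0.0853 F [0.6 0.1 1.1] tilt z [ 0.001 -0.001 -1.   ]
```

View pics/w3.png

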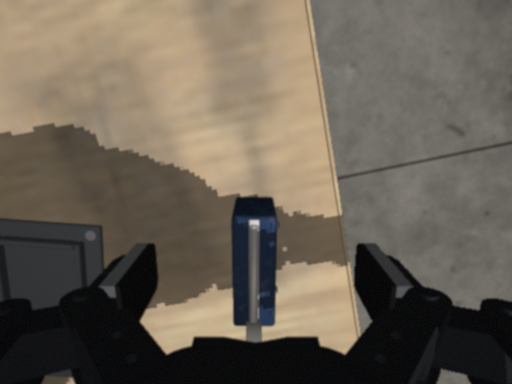

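{"op": "carry_out", "data": {
  "steps": [
    [0,0,2,0,-1],
    [0,0,0,0,-1],
    [0,0,0,0,-1],
    [0,0,0,0,-1],
    [0,0,0,0,-1],
    [0,0,0,0,-1]
  ],
  "newtons": 30
}}

```text
time_s: 4.05
position: [0.4777, -0.2058, 0.179]
eef_rot: [3.124, -0.33, 0.001]
wrist_force: [-0.6, 0.2, 4.7]
grip_width: 0.0175
```

```bash
python3 look.py w4; python3 -c "
from h import *
plan([.4662,-.0953,.27],-.281)"
```

```text
yaw0 -0.210 turn 0.071 (1 rows of 0.071)
shift [ -41.7 -103.   -90.9] rows 4 each [-10.4 -25.7 -22.7]
t 4.1 pos [ 0.4777 -0.2058  0.1791] j [ 0.57  0.41 -0.27  1.9   0.14  0.85 -1.55] w 0.0174 F [-0.9  0.1  5.8] tilt z [ 0.001 -0.    -1.   ]
```

View pics/w4.png

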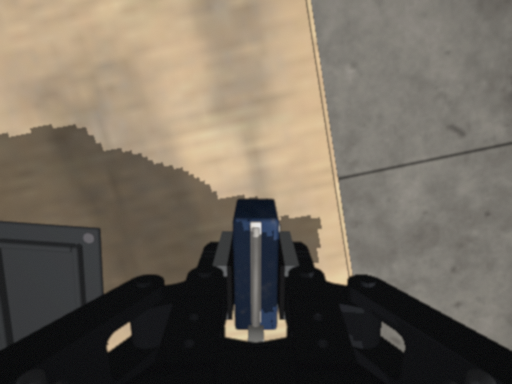

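```bash
python3 -c "
from h import *
m=json.load(open('pics/w4.json'))
r=R.from_rotvec([3.124,-.33,.001]);p=np.array([.4777,-.2058,.1791])
for z in (.150,.16,.165,.17,.175,.18,.185): print(z,w2pix(m,p+r.apply([[.011,.0087,z],[.011,-.0087,z],[.011,.023,z],[-.011,.0087,z]])).round(0).tolist())
im=cv2.imread('pics/w4.png'); cv2.imwrite('pics/w4z.png',cv2.resize(im[190:350,160:360],None,fx=4,fy=3.7,interpolation=2))"
```

```text
0.15 [[278.0, 250.0], [233.0, 250.0], [314.0, 250.0], [277.0, 299.0]]
0.16 [[276.0, 240.0], [235.0, 240.0], [310.0, 240.0], [275.0, 286.0]]
0.165 [[275.0, 235.0], [235.0, 235.0], [308.0, 235.0], [274.0, 281.0]]
0.17 [[275.0, 231.0], [236.0, 231.0], [306.0, 231.0], [274.0, 275.0]]
0.175 [[274.0, 227.0], [237.0, 227.0], [305.0, 227.0], [273.0, 270.0]]
0.18 [[273.0, 223.0], [237.0, 223.0], [303.0, 223.0], [273.0, 265.0]]
0.185 [[273.0, 220.0], [238.0, 220.0], [302.0, 220.0], [272.0, 260.0]]
```

View pics/w4z.png

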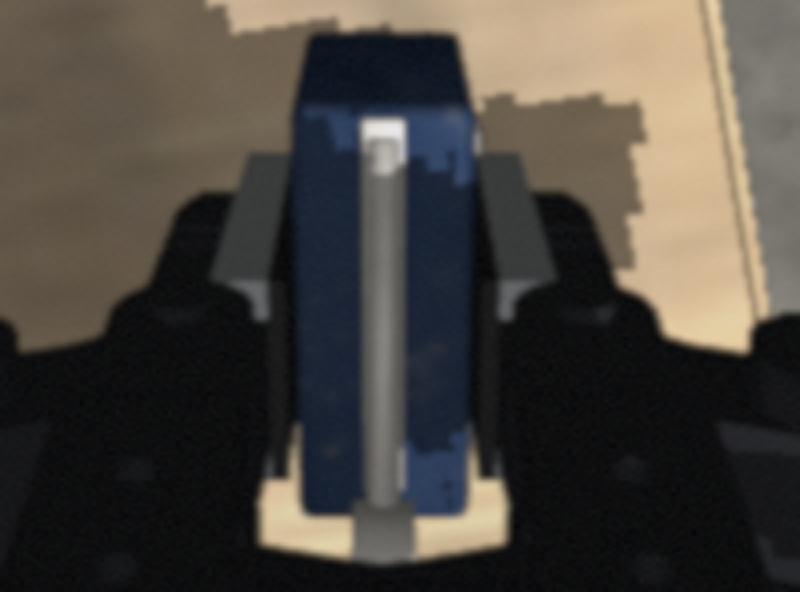

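{"op": "carry_out", "data": {
  "steps": [
    [0,0,-20,0,-1],
    [0,0,-40,0,-1],
    [0,0,-20,0.071,-1],
    [-10,-26,0,0,-1],
    [-11,-26,0,0,-1],
    [-11,-26,0,0,-1],
    [-10,-25,0,0,-1],
    [0,0,0,0,-1]
  ]
}}

```text
time_s: 5.1
position: [0.4655, -0.0929, 0.2584]
eef_rot: [-3.111, 0.434, 0.001]
wrist_force: [0.7, -0.2, -0.8]
grip_width: 0.0176
```

```bash
python3 look.py w5; python3 -c "
from h import *
plan([.4662,-.0953,.183],-.281)"
```

```text
yaw0 -0.279 turn 0.002 (1 rows of 0.002)
shift [ 0.8  0.6 75.5] rows 2 each [ 0.4  0.3 37.7]
t 5.15 pos [ 0.4656 -0.0945  0.2585] j [ 0.45  0.22 -0.35  1.94  0.09  1.   -1.79] w 0.0176 F [ 0.4 -0.9 -0.7] tilt z [-0.  0. -1.]
```

View pics/w5.png

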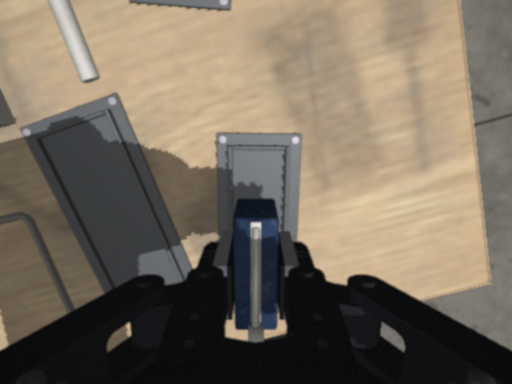

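```bash
python3 -c "
from h import *
w=rect('w5',[(217,133),(301,133)],.003,1,(0,0));mid=w.mean(0);print(np.linalg.norm(w[0]-w[1]))
d=w[1]-w[0];print('yaw',np.arctan2(d[1],d[0])+np.pi/2)
for y in(-.281,): print(mid-.045*np.array([np.cos(y),np.sin(y),0]))
w=rect('w5',[(22,130),(116,93)],.003,1,(0,0));mid=w.mean(0);d=w[1]-w[0];y=np.arctan2(d[1],d[0])+np.pi/2;print('long',np.linalg.norm(d),y,mid-.08*np.array([np.cos(.049),np.sin(.049),0]))
"
```

```text
[[ 0.5181 -0.0811  0.003 ]
 [ 0.5027 -0.1354  0.003 ]]
0.05646350540799432
yaw -0.27647161473710313
[ 0.46715613 -0.09575618  0.003     ]
[[ 0.5557  0.044   0.003 ]
 [ 0.5606 -0.0256  0.003 ]]
long 0.06974303959224092 0.07067215356610124 [0.47821005 0.00531017 0.003     ]
```

{"op": "carry_out", "data": {
  "steps": [
    [1,1,30,0,-1],
    [0,0,30,0,-1],
    [0,0,12,0,-1],
    [0,0,4,0,-1],
    [0,0,0,0,-1],
    [0,0,0,0,-0.3],
    [0,0,0,0,-0.3],
    [0,0,0,0,-0.3]
  ]
}}

```text
time_s: 6.15
position: [0.4666, -0.0964, 0.1832]
eef_rot: [3.111, -0.44, 0.001]
wrist_force: [-0.1, 1.2, 0.2]
grip_width: 0.0297
```

```bash
python3 look.py w6; python3 -c "
from h import *
plan([.4662,-.0953,.183],-.281)"
```

```text
yaw0 -0.281 turn -0.000 (1 rows of -0.000)
shift [-0.6 -0.9  0. ] rows 1 each [-0.6 -0.9  0. ]
t 6.2 pos [ 0.4665 -0.0964  0.183 ] j [ 0.43  0.33 -0.33  2.    0.15  0.83 -1.84] w 0.0299 F [-0.   0.1  0.3] tilt z [ 0.001 -0.    -1.   ]
```

View pics/w6.png

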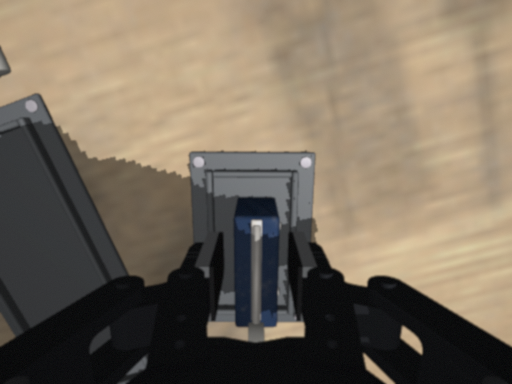

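```bash
python3 -c "
from h import *
plan([.575,-.185,.27],-.281)"
```

```text
yaw0 -0.281 turn -0.000 (1 rows of -0.000)
shift [128.8  55.1 -87. ] rows 4 each [ 32.2  13.8 -21.7]
t 6.2 pos [ 0.4665 -0.0964  0.183 ] j [ 0.43  0.33 -0.33  2.    0.15  0.83 -1.84] w 0.0299 F [-0.   0.1  0.3] tilt z [ 0.001 -0.    -1.   ]
```

{"op": "carry_out", "data": {
  "steps": [
    [0,0,-25,0,-0.3],
    [0,0,-35,0,0],
    [0,0,-27,0,1],
    [32,14,0,0,1],
    [32,14,0,0,1],
    [32,14,0,0,1],
    [32,13,0,0,1],
    [0,0,0,0,1],
    [0,0,0,0,1]
  ]
}}

```text
time_s: 7.32
position: [0.5739, -0.1842, 0.2694]
eef_rot: [-3.11, 0.44, 0.001]
wrist_force: [-0.1, 0.0, 0.6]
grip_width: 0.0858
```

```bash
python3 look.py w7; python3 -c "
from h import *
plan([.575,-.185,.27],-.281)"
```

```text
yaw0 -0.280 turn 0.001 (1 rows of 0.001)
shift [ 1.5  0.6 -0.5] rows 1 each [ 1.5  0.6 -0.5]
t 7.38 pos [ 0.5737 -0.184   0.2695] j [ 0.48  0.45 -0.3   1.6   0.14  1.11 -1.7 ] w 0.0856 F [ 0.5 -0.1 -0.2] tilt z [-0.001  0.001 -1.   ]
```

View pics/w7.png

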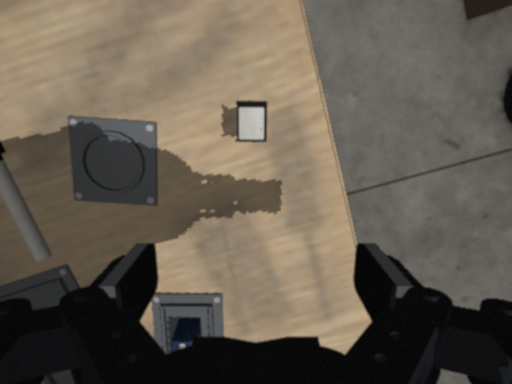

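```bash
python3 -c "
from h import *
im=cv2.imread('pics/w7.png'); cv2.imwrite('pics/w7z.png',cv2.resize(im[80:160,210:300],None,fx=7,fy=7,interpolation=2))
print(rect('w7',[(69,116),(157,122),(157,206),(75,201)],.003,1,(0,0)).round(4))"
```

```text
centre [ 0.6262 -0.0937  0.003 ] far dir -0.357 edges [np.float64(61.0), np.float64(61.6), np.float64(60.8), np.float64(61.8)]
[[ 0.6655 -0.0758  0.003 ]
 [ 0.6448 -0.1332  0.003 ]
 [ 0.5871 -0.1116  0.003 ]
 [ 0.6076 -0.0544  0.003 ]]
```

View pics/w7z.png

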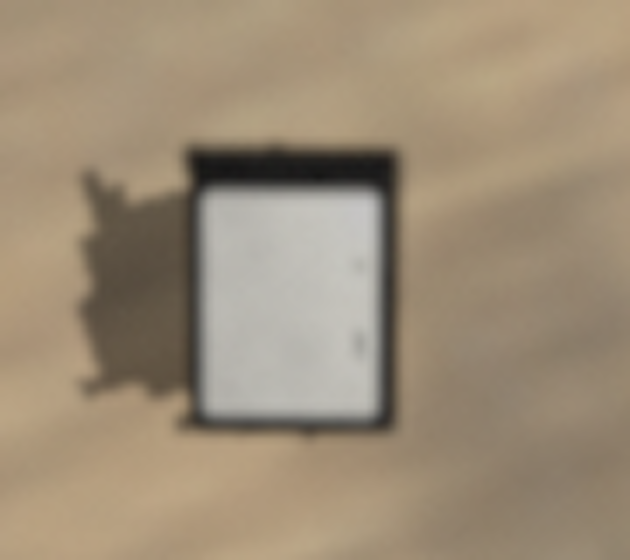

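```bash
python3 -c "
from h import *
w=rect('w7',[(197,185),(385,187),(382,420),(200,420)],.030,7,(210,80))
rect('w7',[(190,150),(397,152),(390,428),(185,428)],.003,7,(210,80))
plan([*w.mean(0)[:2],.18],-.281)"
```

```text
centre [ 0.6272 -0.1969  0.03  ] far dir -0.283 edges [np.float64(16.4), np.float64(20.2), np.float64(16.3), np.float64(20.3)]
centre [ 0.6271 -0.1965  0.003 ] far dir -0.306 edges [np.float64(20.3), np.float64(26.9), np.float64(20.8), np.float64(27.1)]
yaw0 -0.280 turn 0.001 (1 rows of 0.001)
shift [54.9 -2.4 89.5] rows 3 each [18.3 -0.8 29.8]
t 7.38 pos [ 0.5737 -0.184   0.2695] j [ 0.48  0.45 -0.3   1.6   0.14  1.11 -1.7 ] w 0.0856 F [ 0.5 -0.1 -0.2] tilt z [-0.001  0.001 -1.   ]
```

{"op": "carry_out", "data": {
  "steps": [
    [28,-1,0,0,1],
    [27,-1,0,0,1],
    [0,0,0,0,1],
    [0,0,40,0,1],
    [0,0,36,0,1],
    [0,0,14,0,1],
    [0,0,0,0,1]
  ]
}}

```text
time_s: 8.25
position: [0.6269, -0.1977, 0.1794]
eef_rot: [-3.11, 0.44, 0.003]
wrist_force: [-0.1, -0.3, 0.4]
grip_width: 0.0853
```

```bash
python3 look.py w8; python3 -c "
from h import *
plan([.627,-.1967,.179],-.285)"
```

```text
yaw0 -0.281 turn 0.004 (1 rows of 0.004)
shift [-0.9 -1.   1.8] rows 1 each [-0.9 -1.   1.8]
t 8.3 pos [ 0.6276 -0.1979  0.1808] j [ 0.44  0.65 -0.27  1.5   0.19  1.01 -1.72] w 0.0853 F [ 0.1 -0.9 -0.4] tilt z [ 0.001 -0.    -1.   ]
```

View pics/w8.png

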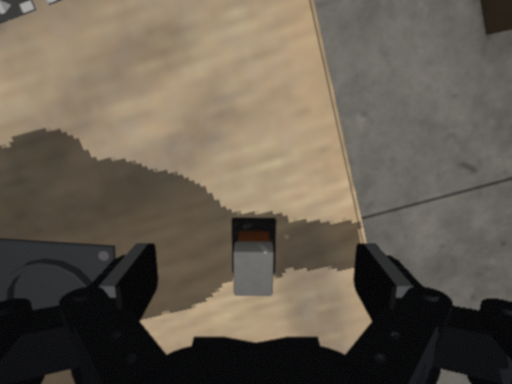

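Relay centred between the pads at (253,260). Close.

{"op": "carry_out", "data": {
  "steps": [
    [0,-1,1,0,-1],
    [0,0,0,0,-1],
    [0,0,0,0,-1],
    [0,0,0,0,-1],
    [0,0,0,0,-1],
    [0,0,0,0,-1],
    [0,0,-15,0,-1],
    [0,0,-40,0,-1],
    [0,0,-45,0,-1],
    [0,0,0,0,-1]
  ],
  "newtons": 25
}}

```text
time_s: 9.55
position: [0.6292, -0.1972, 0.2844]
eef_rot: [3.11, -0.44, 0.013]
wrist_force: [-0.0, -0.0, -1.7]
grip_width: 0.0207
```

```bash
python3 look.py w9; python3 -c "
from h import *
plan([.4599,.3788,.28],.086)"
```

```text
yaw0 -0.281 turn -0.367 (3 rows of -0.122)
shift [-118.4 -588.3    1.7] rows 14 each [ -8.5 -42.    0.1]
t 9.6 pos [ 0.6284 -0.1971  0.2817] j [ 0.45  0.55 -0.28  1.42  0.16  1.19 -1.7 ] w 0.0209 F [-0.6  0.7 -1. ] tilt z [ 0.004 -0.001 -1.   ]
```

View pics/w9.png

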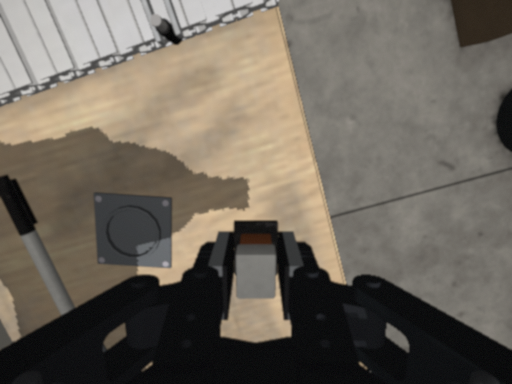

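{"op": "carry_out", "data": {
  "steps": [
    [0,0,0,-0.123,-1],
    [0,0,0,-0.122,-1],
    [0,0,0,-0.122,-1],
    [-30,-35,0,0,-1],
    [-30,-35,0,0,-1],
    [-30,-35,0,0,-1],
    [-28,-45,0,0,-1],
    [0,-45,0,0,-1],
    [0,-45,0,0,-1],
    [0,-45,0,0,-1],
    [0,-45,0,0,-1],
    [0,-45,0,0,-1]
  ]
}}

```text
time_s: 11.1
position: [0.4774, 0.1675, 0.278]
eef_rot: [3.138, 0.134, -0.002]
wrist_force: [0.8, -0.5, -0.4]
grip_width: 0.0203
```

{"op": "carry_out", "data": {
  "steps": [
    [0,-45,0,0,-1],
    [0,-45,0,0,-1],
    [0,-43,0,0,-1],
    [0,-40,0,0,-1],
    [0,-30,0,0,-1],
    [0,0,0,0,-1],
    [0,0,0,0,-1]
  ]
}}

```text
time_s: 11.98
position: [0.4607, 0.3677, 0.2779]
eef_rot: [3.137, 0.134, -0.002]
wrist_force: [0.5, 0.3, -0.5]
grip_width: 0.0206
```

```bash
python3 look.py w10; python3 -c "
from h import *
plan([.4599,.3788,.183],.086)"
```

```text
yaw0 0.084 turn -0.002 (1 rows of -0.002)
shift [ -0.2 -11.6  95.1] rows 3 each [-0.1 -3.9 31.7]
t 12.03 pos [0.4611 0.3673 0.2781] j [-0.26  0.47 -0.62  1.62  0.3   1.15 -2.43] w 0.0206 F [0.7 0.2 0.2] tilt z [-0.001 -0.002 -1.   ]
```

View pics/w10.png

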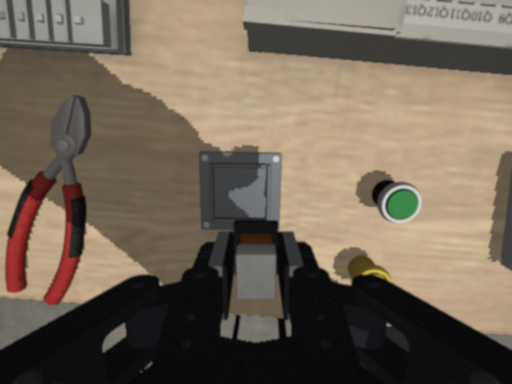

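```bash
python3 -c "
from h import *
w=rect('w10',[(200,153),(281,152),(280,228),(202,230)],.003,1,(0,0))
rect('w10',[(403,204)],.032,1,(0,0))
plan([*w.mean(0)[:2],.183],.086)"
```

```text
centre [0.4609 0.3784 0.003 ] far dir 0.081 edges [np.float64(60.1), np.float64(60.1), np.float64(61.7), np.float64(61.0)]
[[0.4697 0.2668 0.032 ]]
yaw0 0.084 turn -0.002 (1 rows of -0.002)
shift [  0.8 -11.   95.1] rows 3 each [ 0.3 -3.7 31.7]
t 12.03 pos [0.4611 0.3673 0.2781] j [-0.26  0.47 -0.62  1.62  0.3   1.15 -2.43] w 0.0206 F [0.7 0.2 0.2] tilt z [-0.001 -0.002 -1.   ]
```

{"op": "carry_out", "data": {
  "steps": [
    [1,-11,10,0,-1],
    [0,0,35,0,-1],
    [0,0,32,0,-1],
    [0,0,14,0,-1],
    [0,0,3,0,-1],
    [0,0,0,0,-1],
    [0,0,0,0,-0.3],
    [0,0,0,0,-0.3],
    [0,0,0,0,-0.3]
  ]
}}

```text
time_s: 13.15
position: [0.4609, 0.3798, 0.1852]
eef_rot: [-3.138, -0.135, -0.001]
wrist_force: [-0.8, 0.2, 0.2]
grip_width: 0.0296
```

```bash
python3 look.py w11; python3 -c "
from h import *
plan([.4609,.3784,.183],.086)"
```

```text
yaw0 0.086 turn -0.000 (1 rows of -0.000)
shift [-0.1  1.3  2.1] rows 1 each [-0.1  1.3  2.1]
t 13.2 pos [0.4609 0.3797 0.1851] j [-0.31  0.6  -0.58  1.67  0.38  0.99 -2.5 ] w 0.0295 F [0.3 0.4 0.2] tilt z [ 0.001  0.    -1.   ]
```

View pics/w11.png

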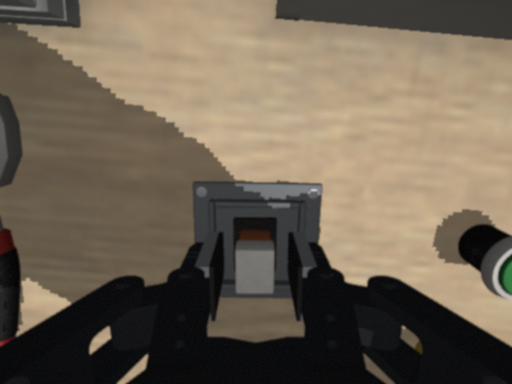

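```bash
python3 -c "
from h import *
plan([.4695,.2668,.26],.086)"
```

```text
yaw0 0.086 turn -0.000 (1 rows of -0.000)
shift [ -1.1 113.3 -74.9] rows 4 each [ -0.3  28.3 -18.7]
t 13.2 pos [0.4609 0.3797 0.1851] j [-0.31  0.6  -0.58  1.67  0.38  0.99 -2.5 ] w 0.0295 F [0.3 0.4 0.2] tilt z [ 0.001  0.    -1.   ]
```

{"op": "carry_out", "data": {
  "steps": [
    [0,0,-20,0,-0.3],
    [0,0,-35,0,-0.3],
    [0,0,-20,0,0.3],
    [0,28,0,0,1],
    [0,29,0,0,1],
    [0,29,0,0,1],
    [-1,28,0,0,1],
    [0,0,0,0,1],
    [0,0,0,0,1]
  ]
}}

```text
time_s: 14.32
position: [0.4694, 0.2667, 0.2604]
eef_rot: [-3.138, -0.135, -0.001]
wrist_force: [-0.2, 0.3, -0.1]
grip_width: 0.0852
```

```bash
python3 look.py w12; python3 -c "
from h import *
plan([.4695,.2668,.178],.086)"
```

```text
yaw0 0.087 turn 0.001 (1 rows of 0.001)
shift [ 0.2  0.3 82.3] rows 2 each [ 0.1  0.1 41.1]
t 14.38 pos [0.4693 0.2671 0.2603] j [-0.07  0.39 -0.62  1.77  0.25  1.06 -2.26] w 0.0855 F [-0.2  0.3  0.2] tilt z [ 0.001  0.001 -1.   ]
```

View pics/w12.png

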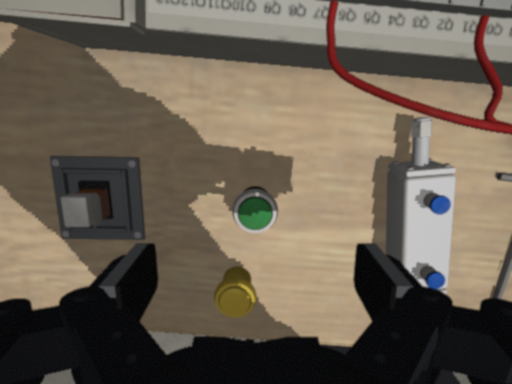

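```bash
python3 -c "
from h import *
rect('w12',[(256,212)],.032,1,(0,0))
w=rect('w12',[(439,204),(435,279)],.044,1,(0,0)); d=w[0]-w[1]; print(w.mean(0),np.linalg.norm(d),np.arctan2(d[1],d[0]))
"
```

```text
[[0.4703 0.2664 0.032 ]]
[[0.4885 0.16   0.044 ]
 [0.44   0.1511 0.044 ]]
[0.46421679 0.15553903 0.044     ] 0.04932458603569489 0.18100529247518585
```

{"op": "carry_out", "data": {
  "steps": [
    [1,0,35,0,1],
    [0,0,35,0,1],
    [0,0,12,0,1],
    [0,0,0,0,-1],
    [0,0,0,0,-1],
    [0,0,0,0,-1],
    [0,0,0,0,-1],
    [0,0,0,0,-1],
    [0,0,0,0,-1]
  ],
  "newtons": 25
}}

```text
time_s: 15.5
position: [0.471, 0.2664, 0.179]
eef_rot: [-3.138, -0.135, -0.003]
wrist_force: [-0.5, -0.3, 6.4]
grip_width: 0.0274
```

```bash
python3 look.py w13; python3 -c "
from h import *
plan([.4695,.2668,.178],.086)"
```

```text
yaw0 0.086 turn -0.000 (1 rows of -0.000)
shift [-1.5 -0.5  1. ] rows 1 each [-1.5 -0.5  1. ]
t 15.55 pos [0.471  0.2664 0.179 ] j [-0.11  0.5  -0.58  1.83  0.34  0.91 -2.32] w 0.0272 F [-0.5 -0.   6.4] tilt z [ 0.002  0.001 -1.   ]
```

View pics/w13.png

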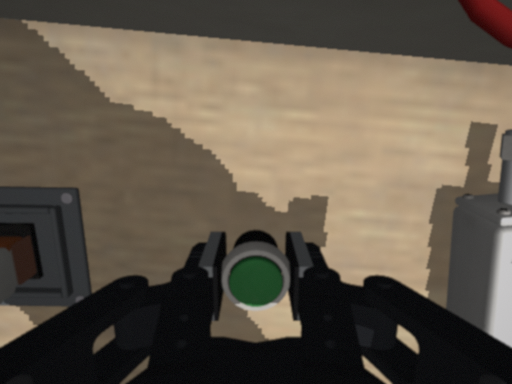

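{"op": "carry_out", "data": {
  "steps": [
    [0,0,-15,0,-1],
    [0,0,-40,0,-1],
    [0,0,-45,0,-1],
    [0,0,0,0,-1]
  ]
}}

```text
time_s: 16.05
position: [0.4715, 0.2672, 0.2825]
eef_rot: [-3.136, -0.135, -0.011]
wrist_force: [-0.3, 0.0, -0.3]
grip_width: 0.0273
```

```bash
python3 look.py w14; python3 -c "
from h import *
plan([.626,-.0935,.279],-.355)"
```

```text
yaw0 0.086 turn 0.441 (3 rows of 0.147)
shift [270.5 283.7   1.3] rows 9 each [30.1 31.5  0.1]
t 16.1 pos [0.471  0.2665 0.2803] j [-0.06  0.37 -0.63  1.75  0.24  1.1  -2.25] w 0.0274 F [ 0.   0.4 -0.8] tilt z [ 0.004  0.002 -1.   ]
```

View pics/w14.png

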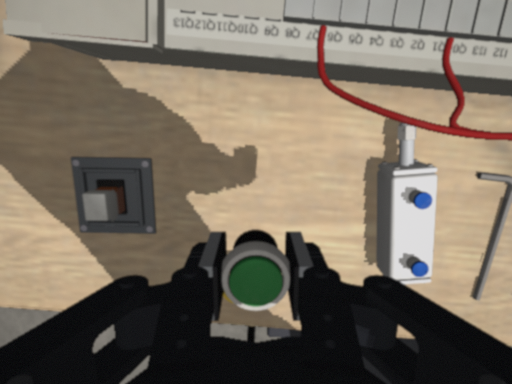

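```bash
python3 -c "
from h import *
plan([.49,-.09,.279],.086)"
```

```text
yaw0 0.086 turn -0.000 (1 rows of -0.000)
shift [-11.6 356.8   1.3] rows 8 each [-1.5 44.6  0.2]
t 16.1 pos [0.471  0.2665 0.2803] j [-0.06  0.37 -0.63  1.75  0.24  1.1  -2.25] w 0.0274 F [ 0.   0.4 -0.8] tilt z [ 0.004  0.002 -1.   ]
```

{"op": "carry_out", "data": {
  "steps": [
    [-1,40,0,0,-1],
    [-1,46,0,0,-1],
    [-2,46,0,0,-1],
    [-2,46,0,0,-1],
    [-2,46,0,0,-1],
    [-2,46,0,0,-1],
    [-1,46,0,0,-1],
    [20,40,0,0,-1],
    [40,10,0,0,-1],
    [40,4,0,0,-1],
    [35,1,0,0,-1],
    [0,0,0,0,-1]
  ]
}}

```text
time_s: 17.6
position: [0.627, -0.0923, 0.276]
eef_rot: [-3.137, -0.136, 0.003]
wrist_force: [-0.8, 0.7, -0.5]
grip_width: 0.0274
```

```bash
python3 look.py w15; python3 -c "
from h import *
plan([.626,-.0935,.183],.086)"
```

```text
yaw0 0.087 turn 0.001 (1 rows of 0.001)
shift [ 0.   1.  93.1] rows 3 each [ 0.   0.3 31. ]
t 17.65 pos [ 0.6259 -0.0925  0.2761] j [ 0.4   0.52 -0.42  1.5   0.22  1.17 -1.54] w 0.0276 F [-0.5  0.9 -0.8] tilt z [-0.003  0.001 -1.   ]
```

View pics/w15.png

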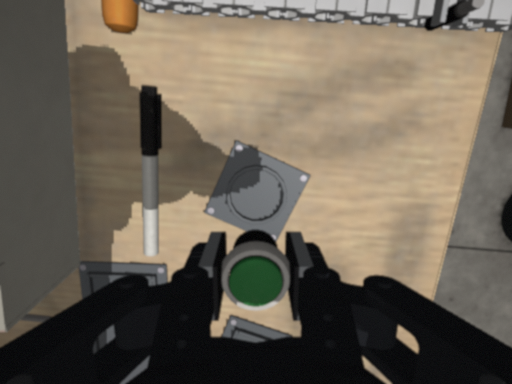

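```bash
python3 -c "
from h import *
rect('w15',[(255,193)],.006,1,(0,0))"
```

```text
[[ 0.6284 -0.0916  0.006 ]]
```

{"op": "carry_out", "data": {
  "steps": [
    [0,1,30,0,-1],
    [0,0,35,0,-1],
    [0,0,22,0,-1],
    [0,0,5,0,-1],
    [0,0,1,0,-1],
    [0,0,0,0,-1]
  ]
}}

```text
time_s: 18.4
position: [0.6263, -0.094, 0.186]
eef_rot: [3.138, 0.135, 0.003]
wrist_force: [-0.6, 0.2, -0.3]
grip_width: 0.0273
```

```bash
python3 look.py w16; python3 -c "
from h import *
plan([.626,-.0935,.183],.086)"
```

```text
yaw0 0.086 turn -0.000 (1 rows of -0.000)
shift [-0.3 -0.5  3. ] rows 1 each [-0.3 -0.5  3. ]
t 18.45 pos [ 0.6263 -0.0939  0.186 ] j [ 0.38  0.62 -0.4   1.57  0.27  1.   -1.58] w 0.0276 F [ 0.7 -0.2 -0.7] tilt z [ 0.002 -0.    -1.   ]
```

View pics/w16.png

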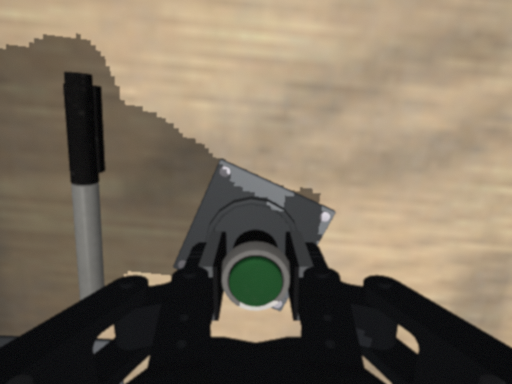

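{"op": "carry_out", "data": {
  "steps": [
    [1,0,3,0,-1],
    [0,0,0.5,0,-1],
    [0,0,0,0,-1],
    [0,0,0,0,-1]
  ]
}}

```text
time_s: 18.95
position: [0.6274, -0.0938, 0.1821]
eef_rot: [3.138, 0.135, 0.002]
wrist_force: [-0.9, -0.1, 5.9]
grip_width: 0.0273
```

Contact with the floor (about 6 N). Release and retreat.

{"op": "carry_out", "data": {
  "steps": [
    [0,0,0,0,-0.1],
    [0,0,0,0,-0.1],
    [0,0,0,0,-0.1],
    [0,0,0,0,-0.1],
    [0,0,-20,0,-0.1],
    [0,0,-40,0,-0.1],
    [0,0,-30,0,0],
    [-30,0,0,0,1],
    [-30,0,0,0,1],
    [0,0,0,0,1]
  ]
}}

```text
time_s: 20.2
position: [0.5659, -0.0994, 0.2729]
eef_rot: [3.137, 0.134, 0.001]
wrist_force: [0.6, -1.0, 0.9]
grip_width: 0.0853
```

```bash
python3 look.py w17; python3 -c "
from h import *
plan([.463,.1555,.27],.18)"
```

```text
yaw0 0.085 turn -0.095 (1 rows of -0.095)
shift [ -56.7 -269.2    2.9] rows 7 each [ -8.1 -38.5   0.4]
t 20.25 pos [ 0.567  -0.0992  0.2729] j [ 0.46  0.41 -0.44  1.67  0.19  1.1  -1.52] w 0.0854 F [0.8 0.9 0.2] tilt z [ 0.002 -0.001 -1.   ]
```

View pics/w17.png

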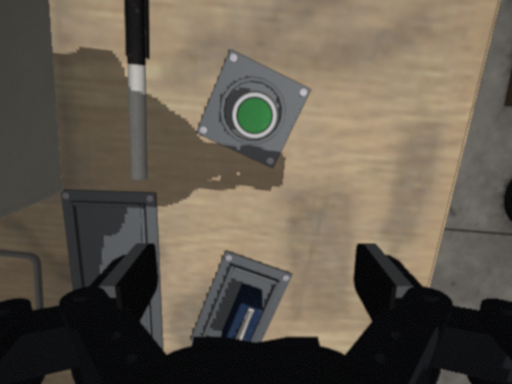

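{"op": "carry_out", "data": {
  "steps": [
    [-28,0,0,-0.095,1],
    [-31,-3,0,0,1],
    [0,-44,0,0,1],
    [0,-45,0,0,1],
    [0,-45,0,0,1],
    [0,-45,0,0,1],
    [0,-45,0,0,1],
    [0,-42,3,0,1],
    [0,0,0,0,1],
    [0,0,0,0,1]
  ]
}}

```text
time_s: 21.5
position: [0.4611, 0.1578, 0.2688]
eef_rot: [-3.128, -0.285, -0.001]
wrist_force: [-0.2, 0.3, -0.5]
grip_width: 0.0852
```

```bash
python3 look.py w18; python3 -c "
from h import *
plan([.463,.1555,.18],.18)"
```

```text
yaw0 0.180 turn -0.000 (1 rows of -0.000)
shift [ 1.5  1.9 88.6] rows 2 each [ 0.8  1.  44.3]
t 21.55 pos [0.4611 0.1571 0.2686] j [ 0.16  0.27 -0.63  1.89  0.18  1.04 -1.94] w 0.0855 F [-0.7 -0.6  0.4] tilt z [ 0.001  0.    -1.   ]
```

View pics/w18.png

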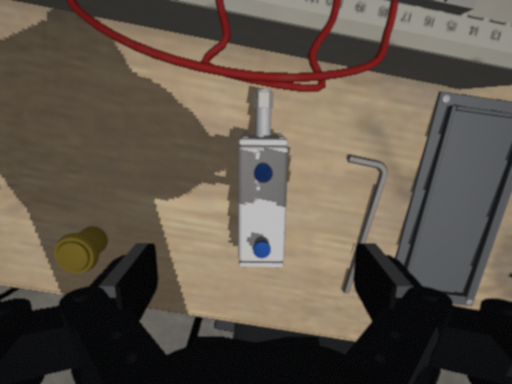

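```bash
python3 -c "
from h import *
w=rect('w18',[(263,173),(262,248)],.044,1,(0,0)); d=w[0]-w[1]; print(w.mean(0),np.linalg.norm(d),np.arctan2(d[1],d[0]))
w=rect('w18',[(239,148),(287,148),(283,261),(239,261)],.032,1,(0,0))
"
```

```text
[[0.4881 0.158  0.044 ]
 [0.4401 0.1496 0.044 ]]
[0.46408334 0.15379533 0.044     ] 0.04870158826940635 0.1751709367732248
centre [0.4632 0.1537 0.032 ] far dir 0.171 edges [np.float64(29.9), np.float64(77.3), np.float64(30.1), np.float64(77.3)]
```

{"op": "carry_out", "data": {
  "steps": [
    [2.5,3.5,20,0,0.7],
    [0,0,35,0,0.7],
    [0,0,28,0,0.7],
    [0,0,9,0,0.7],
    [0,0,0,0,0.7],
    [0,0,0,0,0.7]
  ],
  "newtons": 50
}}

```text
time_s: 22.3
position: [0.4642, 0.1547, 0.1774]
eef_rot: [-3.129, -0.283, -0.003]
wrist_force: [-0.1, -0.1, -0.2]
grip_width: 0.0726
```

```bash
python3 look.py w19; python3 -c "
from h import *
plan([.464,.154,.175],.175)"
```

```text
yaw0 0.181 turn 0.006 (1 rows of 0.006)
shift [-0.3  0.7  2.4] rows 1 each [-0.3  0.7  2.4]
t 22.35 pos [0.4642 0.1548 0.1774] j [ 0.11  0.41 -0.58  1.97  0.3   0.85 -2.02] w 0.0727 F [ 0.2 -0.1  0.1] tilt z [ 0.002  0.    -1.   ]
```

View pics/w19.png

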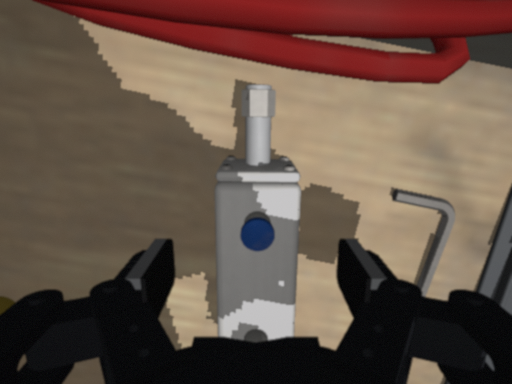

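{"op": "carry_out", "data": {
  "steps": [
    [0,0.5,2.5,0.005,0.7],
    [0,0,0,0,-1],
    [0,0,0,0,-1],
    [0,0,0,0,-1],
    [0,0,0,0,-1],
    [0,0,0,0,-1]
  ]
}}

```text
time_s: 23.1
position: [0.4637, 0.1543, 0.174]
eef_rot: [-3.129, -0.276, -0.001]
wrist_force: [0.5, -1.0, 4.9]
grip_width: 0.0314
```

```bash
python3 -c "
from h import *
plan([.464,.154,.175],.175)"
```

```text
yaw0 0.176 turn 0.001 (1 rows of 0.001)
shift [ 0.2  0.4 -1. ] rows 1 each [ 0.2  0.4 -1. ]
t 23.1 pos [0.4637 0.1543 0.174 ] j [ 0.11  0.41 -0.58  1.97  0.3   0.84 -2.03] w 0.0314 F [ 0.5 -1.   4.9] tilt z [ 0.  0. -1.]
```

{"op": "carry_out", "data": {
  "steps": [
    [0,0,-10,0,-1],
    [0,0,-30,0,-1],
    [0,0,-40,0,-1],
    [0,0,-15,0,-1],
    [0,0,0,0,-1]
  ]
}}

```text
time_s: 23.72
position: [0.4638, 0.1541, 0.2694]
eef_rot: [3.129, 0.275, 0.003]
wrist_force: [-0.7, 0.2, -2.0]
grip_width: 0.031
```

```bash
python3 look.py w20; python3 -c "
from h import *
plan([.464,.006,.27],.055)"
```

```text
yaw0 0.176 turn 0.121 (1 rows of 0.121)
shift [ -7.5 147.7  -1.8] rows 4 each [-1.9 36.9 -0.4]
t 23.77 pos [0.4634 0.1539 0.2682] j [ 0.17  0.27 -0.63  1.89  0.19  1.04 -1.94] w 0.0314 F [-0.6 -0.1 -2.2] tilt z [-0. -0. -1.]
```

View pics/w20.png

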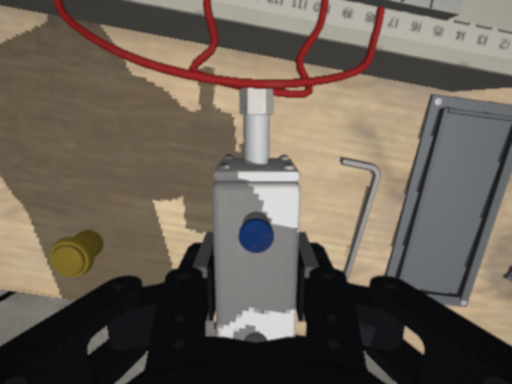

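{"op": "carry_out", "data": {
  "steps": [
    [-20,0,0,0.121,-1],
    [0,30,0,0,-1],
    [0,40,0,0,-1],
    [0,40,0,0,-1],
    [6,30,0,0,-1],
    [7,8,0,0,-1],
    [0,0,0,0,-1],
    [0,0,0,0,-1]
  ]
}}

```text
time_s: 24.78
position: [0.4646, 0.005, 0.2682]
eef_rot: [-3.139, -0.089, 0.002]
wrist_force: [0.2, 1.4, -1.3]
grip_width: 0.0312
```

```bash
python3 look.py w21; python3 -c "
from h import *
plan([.464,.0055,.178],.055)"
```

```text
yaw0 0.057 turn 0.002 (1 rows of 0.002)
shift [-0.6 -0.5 90.3] rows 3 each [-0.2 -0.2 30.1]
t 24.82 pos [0.4646 0.005  0.2683] j [ 0.4   0.2  -0.52  1.95  0.12  1.02 -1.69] w 0.0312 F [ 0.2 -0.6 -2.6] tilt z [-0.001  0.001 -1.   ]
```

View pics/w21.png

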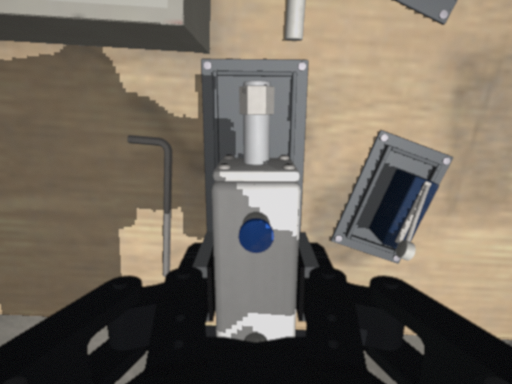

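```bash
python3 -c "
from h import *
w=rect('w21',[(202,59),(308,60)],.003,1,(0,0)); d=w[1]-w[0]; y=np.arctan2(d[1],d[0])+np.pi/2; print(y,w.mean(0)-.08*np.array([np.cos(y),np.sin(y),0]))
"
```

```text
[[ 0.5573  0.0458  0.003 ]
 [ 0.5608 -0.0244  0.003 ]]
0.049027473618409756 [0.47913585 0.00678934 0.003     ]
```

{"op": "carry_out", "data": {
  "steps": [
    [0,0,25,0,-1],
    [0,0,35,0,-1],
    [0,0,22,0,-1],
    [0,0,6,0,-1],
    [0,0,1,0,-1],
    [0,0,0,0,-1],
    [0,0,0,0,-1]
  ]
}}

```text
time_s: 25.7
position: [0.4652, 0.0041, 0.1804]
eef_rot: [-3.14, -0.087, -0.002]
wrist_force: [0.0, 1.9, -2.3]
grip_width: 0.0313
```

```bash
python3 look.py w22; python3 -c "
from h import *
plan([.464,.0055,.177],.055)"
```

```text
yaw0 0.055 turn 0.000 (1 rows of 0.000)
shift [-1.2 -1.5  3.4] rows 1 each [-1.2 -1.5  3.4]
t 25.75 pos [0.4652 0.0041 0.1804] j [ 0.36  0.34 -0.49  2.03  0.22  0.82 -1.78] w 0.0316 F [-0.7  2.4 -1.5] tilt z [ 0.001  0.    -1.   ]
```

View pics/w22.png

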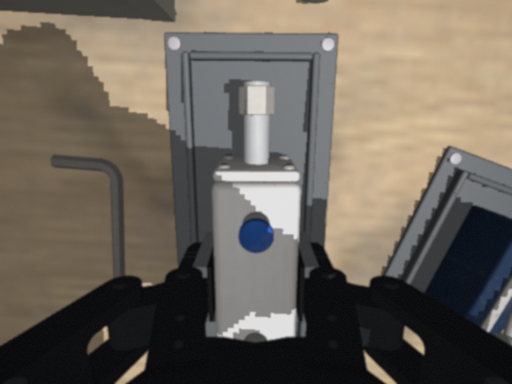

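{"op": "carry_out", "data": {
  "steps": [
    [-1,-2,3,0,-1],
    [0,0,0.5,0,-1],
    [0,0,0,0,-1],
    [0,0,0,0,-1]
  ]
}}

```text
time_s: 26.25
position: [0.4642, 0.0055, 0.177]
eef_rot: [3.14, 0.086, 0.002]
wrist_force: [-2.2, 0.5, 8.2]
grip_width: 0.0314
```

Seated on the floor (+8 N). Release, rise, and look at everything.

{"op": "carry_out", "data": {
  "steps": [
    [0,0,0,0,0],
    [0,0,0,0,0],
    [0,0,0,0,0],
    [0,0,-20,0,0],
    [0,0,-35,0,0],
    [0,0,-45,0,0],
    [-10,0,-45,0,0],
    [0,0,0,0,0],
    [0,0,0,0,0]
  ]
}}

```text
time_s: 27.38
position: [0.4537, 0.0046, 0.321]
eef_rot: [3.14, 0.085, 0.0]
wrist_force: [-0.8, -0.7, -1.3]
grip_width: 0.0425
```

```bash
python3 look.py w23; python3 -c "
from h import *
from workcell import cams
plan([.464,.0055,.177],.055)
im=cams.read_camera('top')[:,:,::-1]; cv2.imwrite('pics/top1.png',im)
cv2.imwrite('pics/top1z.png',cv2.resize(im[130:275,120:390],None,fx=2.9,fy=2.9,interpolation=2))"
```

```text
yaw0 0.054 turn -0.001 (1 rows of -0.001)
shift [ 10.5  -0.3 143.4] rows 4 each [ 2.6 -0.1 35.8]
t 27.43 pos [0.4536 0.0047 0.3204] j [ 0.43  0.11 -0.54  1.92  0.06  1.13 -1.65] w 0.043 F [ 0.2 -0.1 -0.6] tilt z [-0.001 -0.    -1.   ]
```

View pics/w23.png

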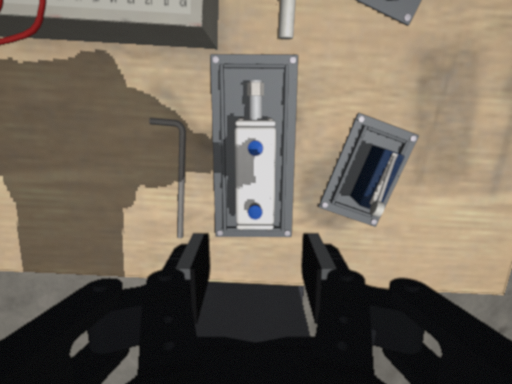

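View pics/top1z.png

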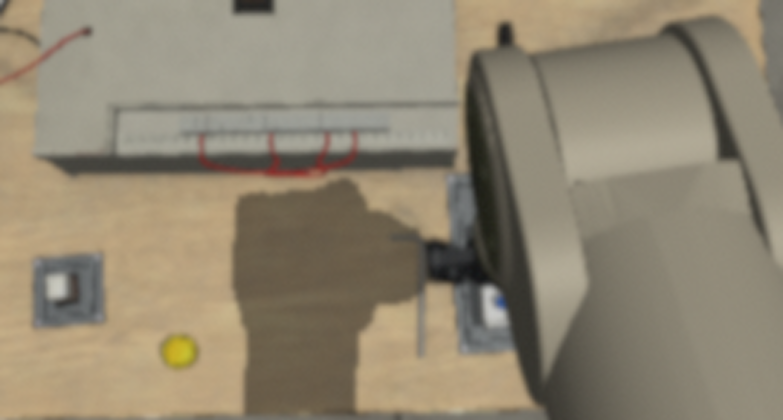

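{"op": "carry_out", "data": {
  "steps": [
    [0,-30,-10,0,0],
    [0,-45,0,0,0],
    [0,-45,0,0,0],
    [0,-45,0,0,0],
    [0,-45,0,0,0],
    [0,-45,0,0,0],
    [0,-45,0,0,0],
    [0,0,0,0,0],
    [0,0,0,0,0]
  ]
}}

```text
time_s: 28.6
position: [0.4375, 0.3042, 0.33]
eef_rot: [3.139, 0.087, -0.003]
wrist_force: [0.2, -0.5, -0.6]
grip_width: 0.0425
```

```bash
python3 look.py w24; python3 -c "
from h import *
from workcell import cams
im=cams.read_camera('top')[:,:,::-1]; cv2.imwrite('pics/top2.png',im)
cv2.imwrite('pics/top2z.png',cv2.resize(im[130:275,240:390],None,fx=4,fy=4,interpolation=2))
w=rect('w23',[(256,147),(255,212)],.047,1,(0,0)); d=w[0]-w[1];print('origin',w.mean(0)+.015*d/np.linalg.norm(d),np.linalg.norm(d))"
```

```text
[[0.4896 0.0057 0.047 ]
 [0.4393 0.0037 0.047 ]]
origin [0.47946537 0.00526771 0.047     ] 0.05032404525560677
```

View pics/w24.png

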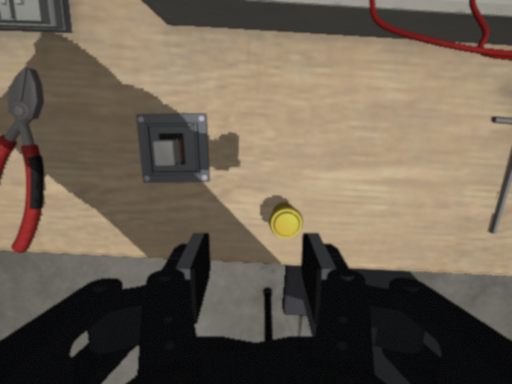

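View pics/top2z.png

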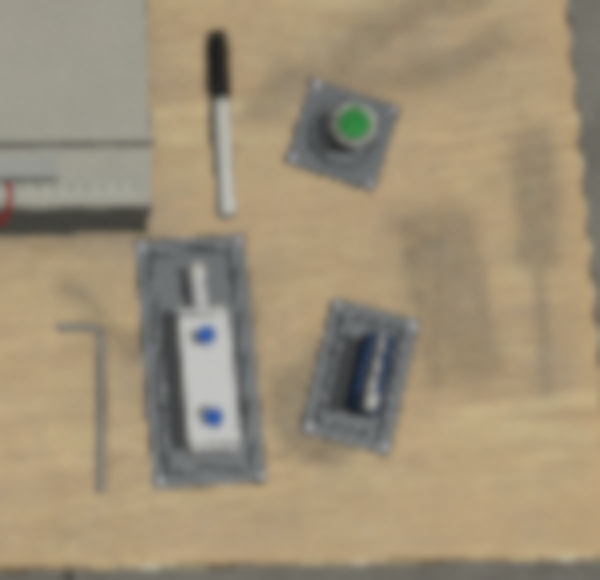

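```bash
python3 -c "
from h import *
from workcell import cams
m=cams.camera_model('top')
P=lambda u,v,z: pix2w(m,(u+.5)/4-.5+240,(v+.5)/4-.5+130,z)
print('btn',P(353,124,.035)); 
print('pen ends',P(218,37,.006),P(227,212,.006),'hex corner',P(101,328,.003),P(101,490,.003))
rect('w17',[(255,115)],.035,1,(0,0))
im=cv2.imread('pics/w24.png');cv2.imwrite('pics/w24z.png',cv2.resize(im[105:190,130:220],None,fx=7,fy=7,interpolation=2))
im=cv2.imread('pics/w23.png');cv2.imwrite('pics/w23z.png',cv2.resize(im[105:230,310:420],None,fx=5,fy=4.8,interpolation=2))
W=lambda u,v:P((u/4.4+255-240)*4,v/4.4*4,.006);print('pen before',W(172,40),W(183,236),'hex',W(45,361),W(45,540))
"
```

```text
btn [ 0.62290072 -0.09270777  0.035     ]
pen ends [ 0.69360055 -0.01228062  0.006     ] [ 0.57373634 -0.01343633  0.006     ] hex corner [0.49972638 0.07000827 0.003     ] [0.39739505 0.0722891  0.003     ]
[[ 0.6257 -0.0945  0.035 ]]
pen before [ 0.69406821 -0.01120719  0.006     ] [ 0.57204815 -0.01295464  0.006     ] hex [0.4991593  0.07012328 0.006     ] [0.39673132 0.07240492 0.006     ]
```

View pics/w24z.png

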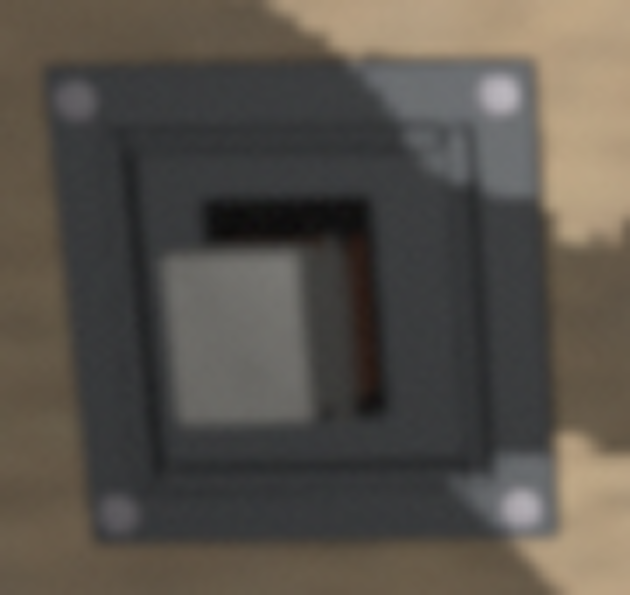

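View pics/w23z.png

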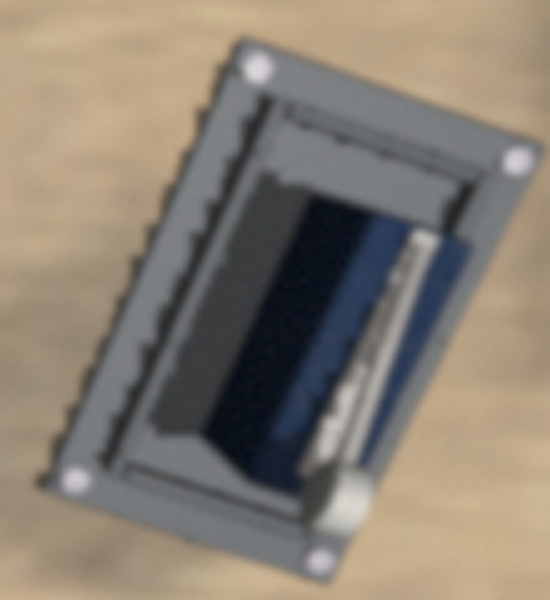

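```bash
python3 -c "
from h import *
rect('w24',[(160,256),(303,247),(317,420),(178,427)],.033,7,(130,105))
rect('w24',[(205,200),(368,200)],.006,7,(130,105));rect('w24',[(385,410)],.006,7,(130,105))
S=[5,4.8]
for z,l in((.003,[(306,195),(207,437)]),(.033,[(369,210),(271,437)])):
  rect('w23',[(u,v*5/4.8) for u,v in l],z,5,(310,105))"
```

```text
centre [0.461  0.3791 0.033 ] far dir 0.076 edges [np.float64(16.5), np.float64(20.0), np.float64(16.3), np.float64(19.8)]
[[0.4739 0.3904 0.006 ]
 [0.475  0.37   0.006 ]]
[[0.4485 0.3679 0.006 ]]
[[ 0.4912 -0.0944  0.003 ]
 [ 0.4451 -0.0831  0.003 ]]
[[ 0.4923 -0.0938  0.033 ]
 [ 0.4534 -0.0839  0.033 ]]
```

```bash
python3 -c "
from workcell import job
print(job.finish_job())"
```

```text
the job is handed in; nothing more can be done
None
```

All four parts are standing in their own trays and released, and the job was handed in at about 28.7 s of the 86 s allowed. No verdict was reported.

| Part | Tray | Measured distance from tray centre |
|---|---|---|
| Air cylinder | long | about 2 mm |
| Limit switch | oblong | about 3 mm |
| Relay | square | about 1 mm |
| Push-button | round | 1–3 mm |

- **Upright:** For the relay and the limit switch, the top and bottom agree in plan to about 1 mm where I could see both. The cylinder and button were pressed lightly onto the pocket floor (8 N and 6 N). I judged their uprightness by eye only; both look flat.
- **Pen and hex key:** They lie where they were, within about 2 mm, which is the limit of what I could measure. The yellow button was not touched.
- **Arm:** It was clear of everything at hand-in, with a wrist force under 1 N. The highest I saw was about 8 N.
- **Corrections and disagreements:**
  - The cylinder and button descents stopped about 3 mm short, so I lowered both a little further before releasing.
  - The relay was released about 2 mm above its floor and settled upright.
  - The top and wrist cameras differed by up to 3 mm on the button's position.

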